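# Re-sleeve the typewriter's line-space lever and hold it at the third click

## Robot

A 7-joint arm with a two-finger parallel gripper is mounted at the origin on the work surface. World frame = base frame: x ahead of the robot, y to its left, z up, the work surface at z = 0. Lengths are in mm, angles in rad, forces in N, time in s.
With the tool pointing down it reaches from about 400 to 850 mm from the base axis. Payload 10.4 kg.
Tool frame: the origin (TCP) lies midway between the tips of the shut fingers; the grasp point (between the pads) lies 19 mm behind it; z points along the fingers, y is the direction in which the jaws open and shut (so a half turn about z gives the same grasp; the last joint's range is limited). The gripper opens to 85 mm and grips with 20 to 120 N. Pads are 22 mm wide; open, the fingers measure 114 mm over their backs; the gripper's body (76 mm by 85 mm) begins 54 mm behind the grasp point. The pads swing forward as they close: fully open they stand 13 mm farther back than shut.
Start: joints at [1.153, 0.332, -0.065, 1.46, 0.022, 1.35, -0.088], TCP at [240.412, -576.934, 231.338] pointing down, gripper open.
Joint ranges: [-2.6, 2.6], [-0.5, 2.12], [-1.47, 1.34], [0.16, 2.42], [-1.27, 4.41], [0.06, 2.06], [-2.6, 2.6]. Speed limits (rad/s): [2.22, 2.22, 2.79, 2.79, 3.14, 3.14, 3.14].

## Interface

Orientations are given as [roll, pitch, yaw] about the fixed x, y, z axes, in that order (R = Rz(yaw) Ry(pitch) Rx(roll)).
In Python, from station import manip gives the robot as it stands.
- The arm moves only by the shell command python3 -m handwheel 'ROWS'. ROWS is JSON, one flat list of numbers, 5 for each row, row after row: the shift along the tool's x, y, z in cm, then the turn about the tool's z in units of 10 degrees (1.0 is 10 degrees), then the finger opening in cm, from 0 to 8.54. A call has 1 to 12 rows; each row shifts and turns the commanded pose from where the row before left it, along the tool's axes as they then stand; what a row does not reach is not made up. A row lasts 1/8 s, in which the tool goes at most 62.5 mm and 10.7 degrees, less where a joint would pass 70% of its speed; a pose out of reach is approached as far as the arm can. A call with a gripper value outside its range is refused whole. The fingers move at their own pace and stop on an object; the grip force is fixed at half the most. Time passes only in rows, so rows that do not move let the fingers close. It gives the time, the measured TCP pose, the force and the opening at its end, in the units of the state.
- manip.get_obs(): the state, without advancing time (a new reading comes with each control period).
- manip.capture(name): name is "side" or "top"; returns (picture, depth): 480x640x3 uint8, red, green, blue; 480x640 float32, mm along the optical axis (not along the pixel's ray), 0 where there is no reading.
- manip.get_calibration(name): a dict with "intrinsics" (3x3 intrinsics, pixels), "rvec" (rotation vector, rad) and "tvec" (3), from world to camera coordinates, as OpenCV has them. Camera axes: x right, y down, z forward; pixel columns grow to the right and rows downward; lengths in mm; the calibration is good to about 2 mm. A picture is of the moment at which its call begins. get_calibration takes no time and is no camera call.
- manip.sign_off(): hands the job in, once; it reports no verdict.
The state is a dict: "clock": time; "joint_positions": joint angles; "qvel": joint speeds; "tau": joint torques, N m; "tcp_pos": TCP position; "tool_rot": TCP orientation; "ft_force": force on the tool from outside, world axes, zero at the start; "torque": the same for the moment, N m; "finger_gap": finger opening in mm.
Only numpy, scipy, OpenCV 4.12 (cv2) and the standard library are available. Lean on these libraries where they do the work, as an engineer would, in place of code of your own. Each camera call takes 0.05 s, during which the arm holds its last target. There are 200 camera calls.

## Task

The typewriter's line-space lever has lost its finger sleeve: of the two spare sleeves standing on the desk, slide the one whose bore fits fully home onto the lever's bare upright pin, and put the one whose bore is too tight away in the open pencil case. Then, with your fingers on the new sleeve, press the lever to the right past its first two clicks to the third and finish while holding it there against its return spring, without shoving the carriage along, so that I can feel the roller for play. Leave the other things on the desk where they are.

Things in the scene. Friction and masses are not known exactly. Their poses are not given: they have to be found in the camera images.
- sleeve_wide: The sleeve that fits: plain grey nylon finger sleeve, a tube 24 mm outside and 34 mm long with a 13.6 mm bore, 15 g, standing on end on the desk left of the typewriter. Origin: centre of its lower end; z along the bore.
- sleeve_narrow: The sleeve that does not fit: same grey nylon, same 24 mm outside and 34 mm length, but a thick wall and a bore of only 7.2 mm, 18 g, also standing on end. Which of the two stands where changes. Origin: centre of its lower end; z along the bore.
- wide_mid (a point): Centre of the fitting sleeve: on its axis, half way along, 17 mm from either end. It sits 17 mm above pin_foot when the sleeve is home.
- narrow_mid (a point): Centre of the tight sleeve: on its axis, half way along.
- pencil_case: Open wooden pencil case fixed on the desk, 85 mm (its x) by 210 mm (its y) outside, 34 mm high, walls and floor about 6 mm thick, empty, no partitions; its lid lies flat beyond it. Origin: centre of its underside.
- pin_foot (a point): Foot of the lever's bare upright steel pin, on its axis at the top of the 21 mm wide collar on which the sleeve rests, 133 mm above the desk. Pin: 10 mm thick, 28 mm tall, round-topped. It stands on the free end of the line-space lever (flat bar under the collar), 95 mm from the pivot, at the typewriter's left; nothing within 35 mm of it at sleeve height. Moves with the lever; z is up.
- lever_pivot (a point): Point on the vertical pivot axis of the line-space lever, at the left end of the carriage, level with pin_foot. It moves only if the carriage slides.
- line_lever (a joint): Angle of the line-space lever (rad): 0 at rest, growing as the pin is pushed to the right across the typewriter (anticlockwise from above about the pivot). Ratchet clicks at 0.25, 0.50 and 0.75, end stop at 0.81. A spring always returns it: 1.5 N at the pin at rest to 3 N at the third click, plus or minus 1 N around each click; let go, it flies back to 0.
- carriage_body (a joint): Position of the typewriter carriage (m), growing as it slides to the typewriter's right. It starts anywhere from 0 to 0.03 and stays put unless pushed sideways with more than 13 N, as happens when the lever is pushed hard against its stop.
- typewriter: The grey portable typewriter, 300 mm wide, 330 mm deep, fixed on the desk, keys towards the robot: shell up to 105 mm high, carriage with platen up to 160 mm, paper table at the back up to 172 mm. Origin: about the centre of its underside; x to its back, y to its left.
- bowl: Grey bowl, 110 mm wide, 45 mm high, with rubber erasers in it. Leave alone. Origin: centre of its underside.
- steel_cup: Empty stainless steel cup, 72 mm wide, 85 mm high. Leave alone. Origin: centre of its underside.
- clip: Yellow plastic clipboard clip, 40 x 60 mm, 17 mm high. Leave alone. Origin: centre of its underside.
- oil_bottle: Small white bottle of typewriter oil, 28 mm wide, 55 mm high, standing between the sleeves and the pencil case. Leave alone. Origin: centre of its underside.
- ribbon_tin: Flat round metal ribbon tin, 63 mm wide, 21 mm high. Leave alone. Origin: centre of its underside.
- screwdriver: Screwdriver, 150 mm long, lying on the desk left of the typewriter. Leave alone. Origin: on its underside near the middle, x towards the tip.
There are look-alikes about, which are no part of the job. Leave any yellow look-alike of the sleeve_wide alone.

How it is judged (in metres and radians):
On the way:
1. the fitting sleeve is fully home on the pin of the lever at rest, and the tight one lies let go in the pencil case (horizontal distance between wide_mid and pin_foot below 0.005 m and z of wide_mid in the frame of pin_foot between 0.012 and 0.022 m and angle between the z axis of sleeve_wide and the z axis of pin_foot, either way round below 0.25 rad and x of narrow_mid in the frame of pencil_case between -0.037 and 0.037 m and y of narrow_mid in the frame of pencil_case between -0.099 and 0.099 m and z of narrow_mid in the frame of pencil_case below 0.035 m and linear speed of sleeve_narrow below 0.03 m/s and contact force between the fingers and sleeve_narrow below 0.05 N and value of joint line_lever below 0.2 rad), for 0.2 s.
At the end, for the whole second after the job is handed in: Lever held at its third click (above 0.68 rad) by fingers pressing the wide sleeve (over 1 N); wide sleeve home on the pin (within 5 mm of collar and axis); carriage slid less than 12 mm; tight sleeve at rest, let go, inside the pencil case (value of joint line_lever above 0.68 rad and contact force between the fingers and sleeve_wide above 1 N and distance of lever_pivot from where it was at the start of the episode below 0.012 m and horizontal distance between wide_mid and pin_foot below 0.005 m and z of wide_mid in the frame of pin_foot between 0.012 and 0.022 m and angle between the z axis of sleeve_wide and the z axis of pin_foot, either way round below 0.25 rad and x of narrow_mid in the frame of pencil_case between -0.037 and 0.037 m and y of narrow_mid in the frame of pencil_case between -0.099 and 0.099 m and z of narrow_mid in the frame of pencil_case below 0.035 m and linear speed of sleeve_narrow below 0.03 m/s and contact force between the fingers and sleeve_narrow below 0.05 N); the arm keeps its last pose, push and grip.
It fails at once if another thing on the desk is displaced by more than 30 mm (distance of any of bowl, steel_cup, clip, oil_bottle, ribbon_tin, screwdriver from where it was at the start of the episode above 0.03 m).
It also fails if it takes over 58 s, if anything falls off the work surface, if the arm or the gripper's body presses on something with over 40 N, if the wrist force passes 120 N, or if a joint passes its speed limit or range.

## Working session

There is one attempt and no reset: what is moved stays moved. The work goes in short steps, Python scripts to look and compute and a shell command to move; the robot and the scene stay as the last step left them, time stands still between calls to the robot, and variables do not carry over. Pictures are saved under pics/ and viewed, on a budget of 10 in all, crops included, one or two more only if the job needs it, and the job is handed in when it is done.

```bash
mkdir -p pics
cat > h.py <<'E'
import numpy as np, cv2
from station import manip
def shot(n,tag):
    p,d=manip.capture(n); np.savez(f'pics/{tag}.npz',p=p,d=d); cv2.imwrite(f'pics/{tag}.png',p[:,:,::-1]); return p,d
def cal(n):
    c=manip.get_calibration(n); return np.array(c['intrinsics'],float),cv2.Rodrigues(np.array(c['rvec'],float))[0],np.array(c['tvec'],float).ravel()
def w(n,u,v,d=None,z=None):
    K,R,t=cal(n); r=np.linalg.inv(K)@[u,v,1]
    if d is not None: return R.T@(r*d-t)
    o=-R.T@t; q=R.T@r; return o+q*(z-o[2])/q[2]
def px(n,P):
    K,R,t=cal(n); c=K@(R@np.array(P,float)+t); return c[:2]/c[2]
E
python3 - <<'E'
from h import *
for n in('top','side'):
    shot(n,n+'0'); K,R,t=cal(n); print(n,K[0,0],-R.T@t,R[2])
print(manip.get_obs())
E
```

```text
top 481.2263559488224 [ 316.19748283  168.79170161 1152.76894229] [ 0.14834876 -0.00197388 -0.98893314]
side 571.2503156784439 [-210.26000111  782.24996924  792.7469335 ] [ 0.57877882 -0.54540059 -0.60626172]
{'clock': 0.1, 'joint_positions': array([ 1.15343761,  0.3328178 , -0.06470183,  1.4608358 ,  0.02160863,
        1.34988487, -0.08847948]), 'qvel': array([ 0.00184621, -0.00250945, -0.00137463, -0.00147979, -0.00115628,
       -0.00080815, -0.00011776]), 'tau': array([ 3.41371582e-03, -6.26746917e+01,  5.03903534e-02, -3.92427814e+01,
        1.63679692e-02,  7.01827972e-03,  2.18108573e-05]), 'tcp_pos': array([ 240.23868172, -576.63549489,  230.60007399]), 'tool_rot': array([-3.14034414e+00,  6.26547934e-05,  3.94801666e-01]), 'ft_force': array([0.34439749, 0.44362665, 0.07128375]), 'torque': array([ 0.00199328, -0.00813085,  0.03242566]), 'finger_gap': 85.69902325253263}
```

View pics/top0.png

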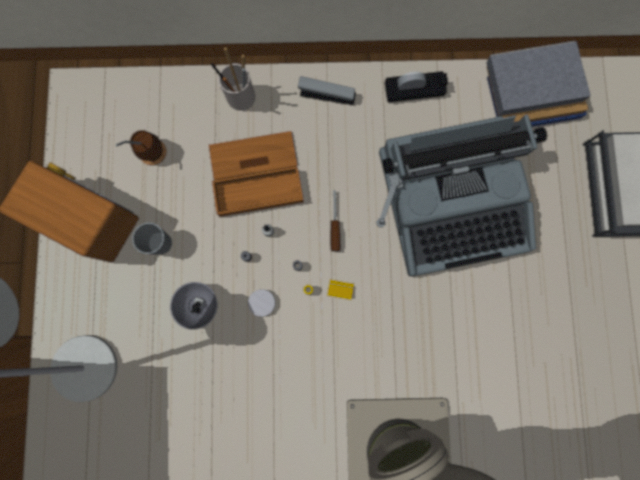

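View pics/side0.png

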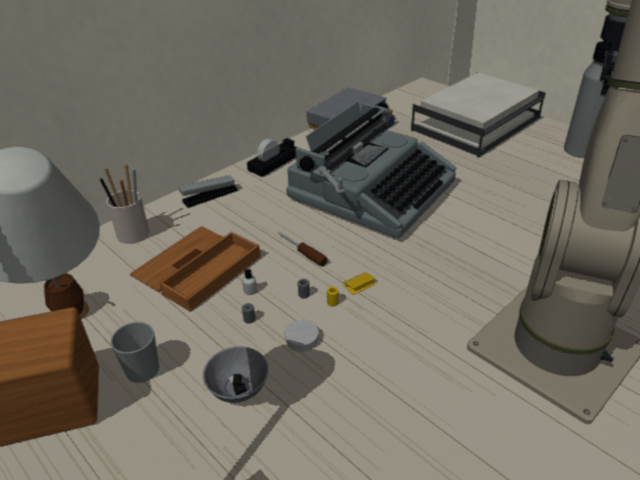

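Top view candidates: grey sleeves at (247,256) and (298,265), the white oil bottle at (268,230), and a yellow look-alike at (309,290). The lever's free end is near (381,222) and the pencil case tray at about (259,193). Next I'll take a close crop to tell the bores apart.

Run:
```python
from h import *
T=cv2.imread('pics/top0.png');S=cv2.imread('pics/side0.png')
def c(I,u,v,r=15,rv=None): return cv2.resize(I[v-r:v+r,u-r:u+r],(260,260),interpolation=cv2.INTER_CUBIC)
a=np.hstack([c(T,247,256),c(T,298,265),c(T,385,215,20)])
b=np.hstack([c(S,249,313),c(S,303,288),c(S,335,180,25)])
cv2.imwrite('pics/crop1.png',np.vstack([a,b]))
for p in[(247,256),(298,265),(381,222)]: print(w('top',*p,z=34 if p[0]<300 else 161))
# case corners top rim
for p in[(215,184),(298,172),(303,200),(219,215)]: print('case',w('top',*p,z=34))
d=np.load('pics/top0.npz')['d']
for v in range(216,228,1): print([int(round(w('top',u,v,d=d[v,u])[2])) for u in range(374,392)])
```

```text
[448.53110558 338.08884147  34.        ]
[424.69472811 219.1483059   34.        ]
[498.77323199  38.15096492 161.        ]
case [623.63733619 414.628911    34.        ]
case [648.71016787 215.58931101  34.        ]
case [579.60740271 204.78439765  34.        ]
case [547.80067996 404.4167872   34.        ]
[-5, -2, -8, 0, -2, -5, 134, 1153, 131, 130, 129, -1, -1, 1, -2, 2, 0, -2]
[2, -2, -1, 2, -2, -2, 133, 134, 134, 131, 134, 3, -2, 0, -1, -2, 1, -5]
[0, -4, -2, -1, -1, 132, 132, 158, 156, 132, 132, 2, -1, -3, -4, -4, -3, -1]
[1, -2, 1, 134, 134, 128, 159, 163, 160, 161, 1, -2, -1, -1, 4, -1, -1, 0]
[-1, -1, 128, 133, 135, 153, 160, 161, 161, 157, 131, -2, -2, 4, -3, -4, 0, -1]
[0, 0, 130, 133, 133, 154, 162, 159, 159, 158, 131, -1, -2, 3, -2, 3, 0, -5]
[4, -4, 130, 131, 132, 148, 157, 159, 158, 155, 133, -4, -1, 3, 0, 1, -1, 1]
[3, -3, 131, 131, 132, 141, 147, 149, 146, 135, 130, -1, 0, -2, -4, 1, -1, -2]
[2, -4, 130, 135, 132, 134, 138, 138, 135, 131, 133, 6, -1, -3, -3, -2, 2, -2]
[-1, -2, 129, 132, 133, 132, 134, 132, 134, 135, -1, 1, -5, -2, 1, -4, -1, 2]
[-2, -3, 0, 127, 134, 130, 131, 135, 131, 135, 2, 2, -2, -3, -4, -1, -1, 3]
[0, -2, -1, 1, 0, 130, 130, 130, -2, 1, 0, -1, 2, -2, -2, -3, -3, -5]
```

View pics/crop1.png

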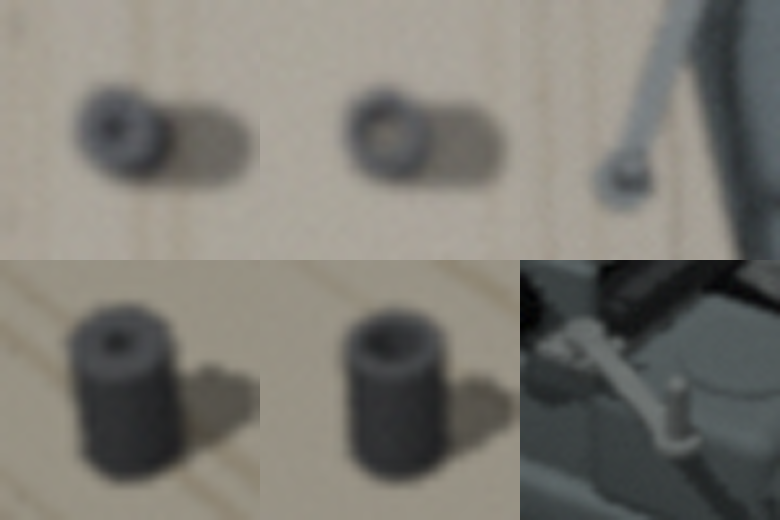

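Left sleeve (247,256) has the tiny bore, so it is the narrow one. The one at (298,265) shows desk through a large bore, so it is the wide one. The pin top is at about (381.5,220.5). Now I'll triangulate.

```bash
cat >> h.py <<'E'
def tri(a,b):
    Ps=[]
    for n in('top','side'):
        K,R,t=cal(n); Ps.append(K@np.c_[R,t])
    X=cv2.triangulatePoints(Ps[0],Ps[1],np.array(a,float).reshape(2,1),np.array(b,float).reshape(2,1)); return (X[:3]/X[3]).ravel()
def tool(P):
    "rows-units offset cm in tool axes from TCP to world P"
    from scipy.spatial.transform import Rotation as Ro
    o=manip.get_obs(); return Ro.from_euler('xyz',o['tool_rot']).inv().apply(np.array(P)-o['tcp_pos'])/10
E
python3 - <<'E'
from h import *
for k,a,b,z in[('nar',(245.0,255.5),(247.3,307.2),34),('wide',(296.8,265),(303,281.9),34),('pin',(381.5,220.5),(340.2,177.7),161)]:
    print(k,tri(a,b).round(1),w('top',*a,z=z).round(1),w('side',*b,z=z).round(1))
d=np.load('pics/top0.npz')['d']
# depth-based: sleeve top points
for k,u0,v0 in(('nar',246,256),('wide',298,265),('tin',262,303),('yel',309,290),('bot',268,230)):
    P=np.array([w('top',u,v,d=d[v,u]) for u in range(u0-9,u0+9) for v in range(v0-9,v0+9)]); P=P[(P[:,2]>15)&(P[:,2]<100)]; print(k,len(P),P.min(0).round(),P.max(0).round(),P[P[:,2]>28].mean(0).round(1))
for a in(258,193),(262,200): print(w('top',*a,d=d[a[1],a[0]]))
print(manip.get_obs()['tcp_pos'],tool([448,340,150]))
E
```

```text
nar [450.5 343.5  33.1] [449.8 342.8  34. ] [450.3 344.4  34. ]
wide [425.2 222.4  35.4] [424.8 221.9  34. ] [426.8 221.7  34. ]
pin [501.8  37.1 161.8] [501.9  37.  161. ] [502.8  36.2 161. ]
nar 89 [438. 333.  16.] [461. 355.  38.] [449.9 343.9  33.1]
wide 63 [414. 212.  19.] [437. 233.  37.] [425.6 222.4  32.8]
tin 320 [320. 286.  15.] [360. 327.  27.] [nan nan nan]
yel 59 [357. 188.  17.] [378. 209.  36.] [367.8 198.5  32.7]
bot 119 [498. 279.  16.] [524. 306.  59.] [509.2 290.9  39.9]
[605.69379081 315.11990229   8.20584875]
[588.91004829 305.91130537   4.2709533 ]
[ 240.23868172 -576.63549489  230.60007399] [ 54.43449216 -76.61099475   8.15225271]<stdin>:7: RuntimeWarning: Mean of empty slice.
  ret = um.true_divide(
```

```bash
python3 -m handwheel '[0,0,-1,1,6, 0,0,-1,1,6, 0,0,0,0.26,6, 4.8,-3.9,0,0,6, 4.8,-3.9,0,0,6, 4.8,-3.9,0,0,6, 4.8,-3.9,0,0,6, 4.8,-3.9,0,0,6, 0.6,-5.8,0,0,6, 0.6,-5.8,0,0,6, 0.6,-5.8,0,0,6, 0.6,-5.8,0,0,6]'; python3 -c "
from h import *
print(tool([450.2,343.5,6]),manip.get_obs()['tool_rot'])
for p in[(394,181),(391,187),(388,195)]: 
    d=np.load('pics/top0.npz')['d'];print(p,w('top',*p,d=d[p[1],p[0]]).round(1))
print(w('top',412,272,z=20),w('top',533,250,z=20))"
```

```text
clock: 1.6
tcp_pos: [504.0, -147.9, 251.1]
tool_rot: [3.141, 0.0, 0.0]
ft_force: [1.2, 0.1, 0.1]
finger_gap: 60.3
[ -5.35745876 -49.14834311  24.50229412] [3.14143205e+00 2.70465417e-04 3.55313011e-04]
(394, 181) [594.2   2.3 132.7]
(391, 187) [581.2   9.3 131.7]
(388, 195) [563.4  16.7 132.2]
[403.39176113 -48.44965085  20.        ] [ 449.02590903 -337.84049812   20.        ]
```

```bash
python3 -m handwheel '[-0.67,-6,0,0,6, -0.67,-6,0,0,6, -0.67,-6,0,0,6, -0.67,-6,1,0,6, -0.67,-6,1,0,6, -0.67,-6,1,0,6, -0.67,-6,1,0,6, -0.67,-6,1,0,6, 0,-1.15,4,0,6, 0,0,5,0,6, 0,0,3,0,6, 0,0,0,0,6]'; python3 -c "
from h import *
print(tool([450.2,343.5,6]))
T,_=shot('top','t1');S,_=shot('side','s1')
f=lambda I,u,v,r=40:cv2.resize(I[v-r:v+r,u-r:u+r,::-1],(400,400),interpolation=cv2.INTER_CUBIC)
cv2.imwrite('pics/c2.png',np.hstack([f(T,247,250),f(S,248,300)]))"
```

```text
clock: 3.1
tcp_pos: [449.1, 340.5, 79.1]
tool_rot: [3.139, 0.004, 0.001]
ft_force: [-0.7, -0.3, 0.7]
finger_gap: 60.1
[ 0.14192081 -0.31554129  7.30493284]
```

View pics/c2.png

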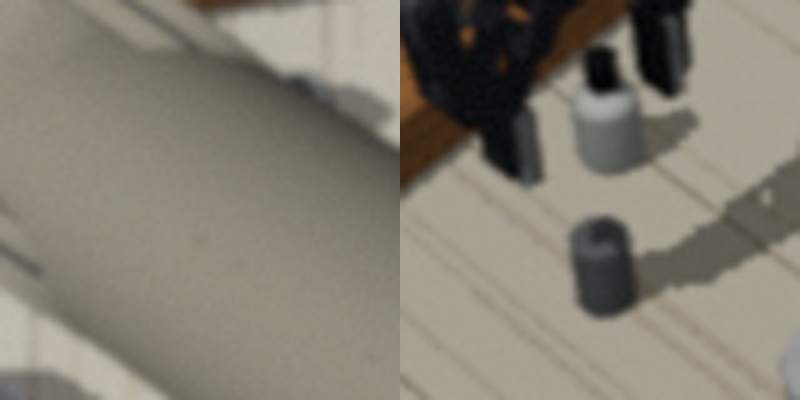

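The top view is blocked by the arm. In the side view the fingers (crop 520,160 and 675,80) sit above the sleeve at (605,265). Going down and gripping.

```bash
python3 -m handwheel '[0.1,-0.3,2,0,6, 0,0,2,0,6, 0,0,2,0,6, 0,0,1.2,0,6, 0,0,0,0,4, 0,0,0,0,2, 0,0,0,0,1, 0,0,0,0,1, 0,0,0,0,1]'
```

```text
clock: 4.32
tcp_pos: [451.9, 345.0, 10.0]
tool_rot: [-3.141, -0.001, 0.0]
ft_force: [0.2, 0.6, 5.6]
finger_gap: 22.2
```

```bash
python3 -m handwheel '[0,0,-3,0,1, 0,0,-4,0,1, 1,0,-2,0,1, 4.5,1,0,0,1, 4.5,1,0,0,1, 4.5,1.5,0,0,1, 0,0,0,0,1, 0,0,0,0,1]'; python3 -c "
from h import *
S,_=shot('side','s2');T,_=shot('top','t2')
f=lambda I,u,v,r=60:cv2.resize(I[v-r:v+r,u-r:u+r,::-1],(400,400),interpolation=cv2.INTER_CUBIC)
cv2.imwrite('pics/c3.png',np.hstack([f(T,250,190),f(S,220,270)]))"
```

```text
clock: 5.32
tcp_pos: [595.8, 309.9, 98.8]
tool_rot: [-3.142, 0.001, 0.001]
ft_force: [-0.2, 0.0, -0.4]
finger_gap: 21.8
```

View pics/c3.png

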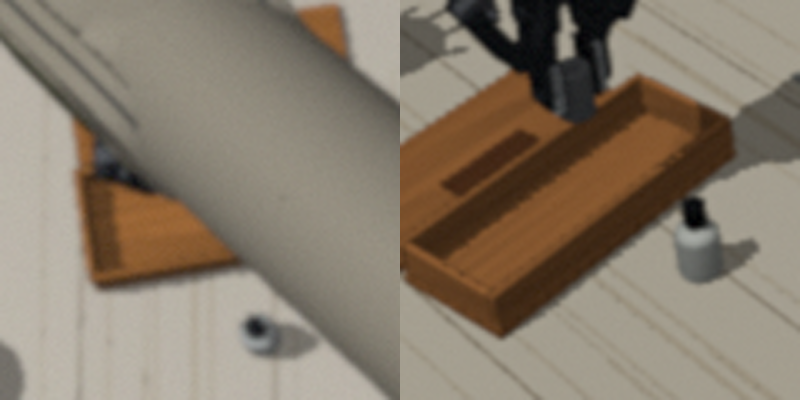

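The sleeve is held over the case (side crop 575,95). Lowering it into the tray.

```bash
python3 -m handwheel '[0.7,0,3,0,1, 0,0,3,0,1, 0,0,1.2,0,1, 0,0,0.7,0,1, 0,0,0,0,1, 0,0,0,0,4, 0,0,0,0,4, 0,0,0,0,4]'; python3 -m handwheel '[0,0,-3,0,4, 0,0,-6,0,4, 0,0,-4,0,5, -4,2,0,0,5, -4.5,3,0,0,5, -4.5,3,0,0,5, -4,1.5,0,0,5, 0,-0.5,3,0,5, 0,0,4,0,5, 0,0,0,0,5]'; python3 -c "
from h import *
print(tool([425.5,222.3,6]))
S,_=shot('side','s3');T,_=shot('top','t3')
f=lambda I,u,v,r=60:cv2.resize(I[v-r:v+r,u-r:u+r,::-1],(400,400),interpolation=cv2.INTER_CUBIC)
cv2.imwrite('pics/c4.png',np.hstack([f(T,250,200),f(S,240,270,80)]))"
```

```text
clock: 6.42
tcp_pos: [603.7, 309.8, 20.8]
tool_rot: [-3.141, -0.001, 0.0]
ft_force: [0.9, -1.0, 0.3]
finger_gap: 40.0
clock: 7.68
tcp_pos: [431.8, 218.8, 78.6]
tool_rot: [3.14, 0.004, 0.001]
ft_force: [-0.7, 0.4, 0.2]
finger_gap: 49.9
[-0.60389027 -0.36284463  7.26195704]
```

View pics/c4.png

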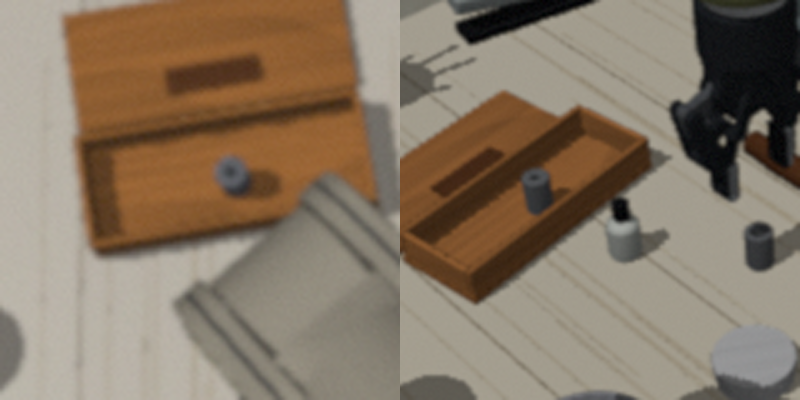

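The narrow sleeve stands inside the case (top crop 233,175). Now the wide one.

```bash
python3 -m handwheel '[-0.6,-0.3,2,0,5, 0,0,2,0,5, 0,0,2,0,5, 0,0,1,0,5, 0,0,0,0,3.5, 0,0,0,0,2, 0,0,0,0,1, 0,0,0,0,1, 0,0,0,0,1]'; python3 -m handwheel '[0,0,-3,0,1, 0,0,-5,0,1, 0,0,-5,0,1, 0,0,-4,0,1, 0,0,-1,0,1, 0,0,0,0,1]'; python3 -c "
from h import *
print(tool([502,37,200]))"
```

```text
clock: 8.9
tcp_pos: [428.4, 223.1, 11.5]
tool_rot: [-3.141, -0.002, 0.0]
ft_force: [-1.3, -0.3, 7.5]
finger_gap: 22.1
clock: 9.65
tcp_pos: [427.8, 222.6, 190.7]
tool_rot: [-3.142, -0.001, 0.0]
ft_force: [-0.2, -0.5, -0.0]
finger_gap: 21.7
[ 7.42273862 18.56307262 -0.92390934]
```

```bash
python3 -m handwheel '[1.9,4.6,0,0,1, 1.9,4.6,0,0,1, 1.9,4.6,0,0,1, 1.95,4.7,0,0,1, 0,0,0,0,1, 0,0,0,0,1]'; python3 -c "
from h import *
S,_=shot('side','s4');T,_=shot('top','t4')
f=lambda I,u,v,r=20:cv2.resize(I[v-r:v+r,u-r:u+r,::-1],(400,400),interpolation=cv2.INTER_CUBIC)
cv2.imwrite('pics/c5.png',np.hstack([f(T,380,215,40),f(S,340,175)]))
t=manip.get_obs()['tcp_pos'];print(t)
b=t+[-2.3,-.3,-11.5]
print('side bottom',px('side',b),'axis at +34',px('side',b+[0,0,34]),'pin top',px('side',[502,37,161]))"
```

```text
clock: 10.4
tcp_pos: [503.3, 38.2, 189.0]
tool_rot: [-3.141, 0.002, 0.001]
ft_force: [0.2, 1.5, -0.2]
finger_gap: 21.7
[503.44726239  38.98444892 189.66216846]
side bottom [339.95680378 171.36394812] axis at +34 [339.99274783 157.01040503] pin top [340.20113706 177.96988321]
```

View pics/c5.png

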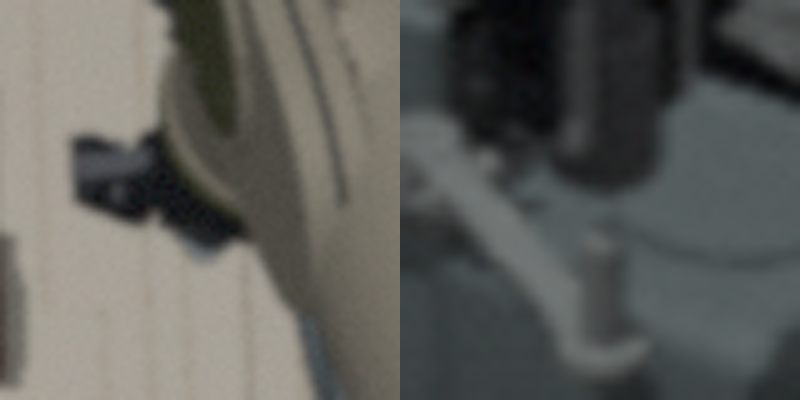

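The side view shows the sleeve above the pin: sleeve centre at crop x≈608, pin ≈602. The depth along the view ray is unclear, so I'll fit the cylinders to the side depth.

```bash
cat > fit.py <<'E'
from h import *
from scipy.optimize import least_squares
def fit(d,us,vs,r,z0,z1,g):
    P=np.array([w('side',u,v,d=d[v,u]) for u in us for v in vs if d[v,u]>0])
    P=P[(P[:,2]>z0)&(P[:,2]<z1)&(np.hypot(P[:,0]-g[0],P[:,1]-g[1])<r+10)]
    s=least_squares(lambda c:np.hypot(P[:,0]-c[0],P[:,1]-c[1])-r,g,loss='soft_l1',f_scale=2)
    return s.x.round(1),len(P),np.std(s.fun).round(1)
E
python3 - <<'E'
from fit import *
for k in('s4',):
    I=np.load(f'pics/{k}.npz');d=I['d']
    print('sleeve',fit(d,range(334,349),range(163,174),12,174,195,(502,38)))
    print('pin',fit(d,range(336,346),range(178,189),5,138,158,(502,37)))
    g=cv2.cvtColor(I['p'],cv2.COLOR_RGB2GRAY)
    for v in range(165,176): print(v,g[v,328:354])
    for v in range(180,188): print(v,g[v,328:354])
d=np.load('pics/s0.npz' if 0 else 'pics/side0.npz')['d']
print('pin0',fit(d,range(336,346),range(178,189),5,138,158,(502,37)))
print('wide0',fit(d,range(295,312),range(278,298),12,4,30,(425,222)))
E
```

```text
sleeve (array([501.8,  37.5]), 74, np.float64(2.8))
pin (array([503.4,  35.3]), 40, np.float64(1.3))
165 [25 22 19 21 17 13 17 20 36 51 54 44 36 36 35 35 37 38 44 66 84 91 94 96
 97 95]
166 [23 20 19 19 15 16 15 21 40 55 55 46 34 35 37 38 38 45 67 86 92 91 90 91
 93 94]
167 [24 24 29 35 25 15 13 24 53 68 61 44 33 37 38 39 40 50 72 89 91 91 90 91
 91 91]
168 [20 23 33 42 39 30 28 38 58 73 60 45 37 34 36 37 38 49 71 88 93 91 91 91
 91 90]
169 [49 42 34 33 37 44 43 47 60 68 55 42 35 34 37 38 38 48 72 89 92 92 92 90
 90 90]
170 [93 78 50 43 46 51 50 41 48 51 44 35 36 36 37 36 36 51 72 89 93 90 91 90
 89 91]
171 [103  89  62  49  54  63  64  44  35  36  34  34  34  36  36  38  41  57
  79  90  92  91  92  92  90  90]
172 [94 73 59 56 64 77 80 62 44 36 33 34 33 36 35 41 50 69 86 91 91 90 91 92
 92 92]
173 [101  77  61  71  82  91  88  81  68  57  47  45  42  42  51  58  72  85
  91  91  91  91  90  91  92  91]
174 [111  98  81  77  84  84  88  90  87  81  74  68  62  66  76  84  88  92
  92  91  91  90  91  90  91  88]
175 [115 112 105  84  68  69  78  88  92  90  87  88  86  83  89  92  9
[... 329 characters left out ...]
8  93  92
  92  93  92  92  90  89  88  88]
183 [ 76  76  72  79  95 110 115 114 114 107  85  75  70  65  75  90  93  92
  92  93  92  92  92  91  91  91]
184 [ 69  72  72  71  80  98 113 115 114 107  88  76  71  68  78  92  94  96
  92  93  92  91  91  91  91  92]
185 [ 66  67  70  68  68  80 102 113 113 105  87  76  70  67  76  92  97  96
  94  94  94  94  95  92  90  92]
186 [ 66  63  66  64  62  67  90 106 112 105  87  75  70  65  71  84  93  96
  95  96  96  95  94  92  94  93]
187 [ 63  65  65  65  65  65  78  98 110 104  87  76  69  62  62  71  83  90
  94  96  96  97  95  95  95  96]
pin0 (array([504.6,  34.9]), 44, np.float64(1.4))
wide0 (array([426.5, 221.4]), 130, np.float64(1.7))
```

```bash
python3 -m handwheel '[0.15,0.1,0.5,0,1, 0,0,0.7,0,1, 0,0,0.3,0,1, 0,0,0.2,0,1, 0,0,0.2,0,1, 0,0,0.2,0,1, 0,0,0,0,1]'
```

```text
clock: 11.38
tcp_pos: [505.6, 36.6, 169.2]
tool_rot: [3.142, 0.0, 0.0]
ft_force: [-0.5, -0.5, -0.8]
finger_gap: 21.7
```

```bash
python3 -m handwheel '[0,0,0.3,0,1, 0,0,0.3,0,1, 0,0,0,0,1]'; python3 -c "
from fit import *
S,d=shot('side','s5')
f=lambda I,u,v,r=20:cv2.resize(I[v-r:v+r,u-r:u+r,::-1],(500,500),interpolation=cv2.INTER_CUBIC)
cv2.imwrite('pics/c6.png',f(S,340,175))
print('pin',fit(d,range(336,346),range(182,189),5,137,152,(503,36)),manip.get_obs()['tcp_pos'])"
```

```text
clock: 11.75
tcp_pos: [505.4, 36.6, 163.0]
tool_rot: [3.142, 0.001, 0.0]
ft_force: [0.4, 0.6, -0.3]
finger_gap: 22.1
pin (array([504.5,  36.7]), 22, np.float64(1.8)) [505.5033943   36.67393303 163.16832716]
```

View pics/c6.png

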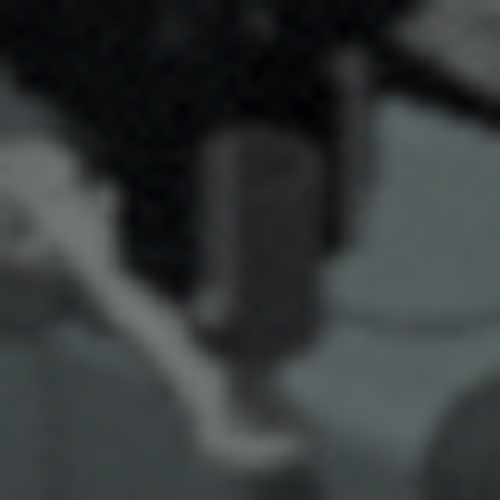

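The pin is in the bore: it shows below the sleeve at crop (255,385), with no force. Lowering home.

```bash
python3 -m handwheel '[0,0,0.5,0,1, 0,0,0.5,0,1, 0,0,0.3,0,1, 0,0,0.2,0,1, 0,0,0.2,0,1, 0,0,0,0,1]'
```

```text
clock: 12.55
tcp_pos: [505.6, 36.7, 146.2]
tool_rot: [3.142, 0.0, 0.0]
ft_force: [0.2, -0.4, 0.1]
finger_gap: 22.1
```

```bash
python3 -m handwheel '[0,0,0.1,0,1, 0,0,0.1,0,1, 0,0,0,0,1]'; python3 -m handwheel '[0,0,0.1,0,1, 0,0,0.1,0,1, 0,0,0,0,1]'
```

```text
clock: 12.92
tcp_pos: [505.7, 36.7, 144.5]
tool_rot: [3.141, -0.0, 0.0]
ft_force: [-0.3, 0.3, 2.1]
finger_gap: 21.8
clock: 13.3
tcp_pos: [506.0, 36.8, 144.0]
tool_rot: [3.141, -0.001, 0.0]
ft_force: [-7.9, -0.4, 17.4]
finger_gap: 22.3
```

```bash
python3 -m handwheel '[0,0,-0.15,0,1, 0,0,0,0,1, 0,0,0,0,1, 0,0,0,0,1]'; python3 -c "
from fit import *
S,d=shot('side','s6');f=lambda I,u,v,r=20:cv2.resize(I[v-r:v+r,u-r:u+r,::-1],(500,500),interpolation=cv2.INTER_CUBIC)
cv2.imwrite('pics/c7.png',f(S,340,180))"
```

```text
clock: 13.8
tcp_pos: [505.9, 36.8, 144.3]
tool_rot: [3.142, -0.001, 0.0]
ft_force: [-2.5, 1.2, 7.4]
finger_gap: 22.1
```

View pics/c7.png

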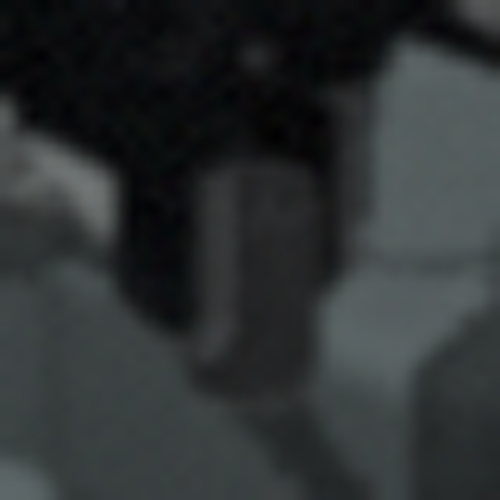

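The sleeve sits on the collar with no gap (crop 255,395). Next, the lever direction from the first top depth, to lay out the arc.

Run:
```python
from h import *
d=np.load('pics/top0.npz')['d']
P=np.array([w('top',u,v,d=d[v,u]) for v in range(186,216) for u in range(374,400) if d[v,u]>0])
P=P[(P[:,2]>124)&(P[:,2]<140)&(P[:,0]>515)&(P[:,0]<575)]
l=cv2.fitLine(P[:,:2].astype(np.float32),cv2.DIST_HUBER,0,.01,.01).ravel(); e=l[:2]*np.sign(l[0]); print(len(P),l)
pin=np.array([503.0,36.5]); print('line off',np.cross(e,pin-l[2:]))
for a in (np.arctan2(e[1],e[0]),np.arctan2(-29,88)):
    piv=pin+95*np.array([np.cos(a),np.sin(a)]); print(a,piv)
    prev=pin
    for th in np.arange(.13,.92,.13):
        q=piv-95*np.array([np.cos(a+th),np.sin(a+th)]); print(th.round(2),((q-prev)/10*[1,-1]).round(2),(q-pin).round(1)); prev=q
```

```text
142 [ 9.2745125e-01 -3.7394410e-01  5.4690540e+02  1.9788380e+01]
line off -0.9189505571216614
-0.38325804 [591.10787201   0.97530746]
0.13 [-0.39  1.17] [ -3.9 -11.7]
0.26 [-0.23  1.21] [ -6.2 -23.8]
0.39 [-0.07  1.23] [ -6.9 -36.2]
0.52 [0.09 1.23] [ -6.  -48.5]
0.65 [0.25 1.21] [ -3.5 -60.6]
0.78 [0.4  1.17] [  0.5 -72.2]
0.91 [0.55 1.1 ] [  6.  -83.3]
-0.318337598365104 [593.22691901   6.76612896]
0.13 [-0.31  1.19] [ -3.1 -11.9]
0.26 [-0.15  1.22] [ -4.6 -24.2]
0.39 [0.01 1.23] [ -4.5 -36.5]
0.52 [0.17 1.22] [ -2.8 -48.8]
0.65 [0.33 1.19] [  0.4 -60.7]
0.78 [0.48 1.14] [  5.2 -72.1]
0.91 [0.62 1.07] [ 11.4 -82.7]<stdin>:6: DeprecationWarning: Arrays of 2-dimensional vectors are deprecated. Use arrays of 3-dimensional vectors instead. (deprecated in NumPy 2.0)
```

```bash
python3 -m handwheel '[-0.2,0.58,-0.05,0,1, -0.18,0.59,0,0,1, -0.12,0.6,0,0,1, -0.1,0.61,0,0,1, -0.03,0.62,0,0,1, -0.03,0.62,0,0,1, 0,0,0,0,1]'
```

```text
clock: 14.72
tcp_pos: [499.1, -0.3, 144.4]
tool_rot: [3.141, -0.0, -0.001]
ft_force: [-0.5, 2.0, 4.9]
finger_gap: 21.7
```

```bash
python3 -m handwheel '[0.05,0.61,0,0,1, 0.05,0.62,0,0,1, 0.12,0.61,0,0,1, 0.14,0.6,0,0,1, 0,0,0,0,1]'
```

```text
clock: 15.35
tcp_pos: [502.7, -24.4, 144.4]
tool_rot: [3.142, -0.0, -0.0]
ft_force: [-0.4, 2.3, 6.1]
finger_gap: 21.8
```

```bash
python3 -m handwheel '[0.2,0.6,0,0,1, 0.2,0.5,0,0,1, 0,0,0,0,1, 0,0,0,0,1, 0,0,0,0,1]'; python3 -c "
from h import *
S,d=shot('side','s7');T,_=shot('top','t7');f=lambda I,u,v,r=25:cv2.resize(I[v-r:v+r,u-r:u+r,::-1],(400,400),interpolation=cv2.INTER_CUBIC)
c=px('side',[505,-36,150]).astype(int);c2=px('top',[550,-10,150]).astype(int);print(c,c2)
cv2.imwrite('pics/c8.png',np.hstack([f(S,*c),f(S,330,190,80)]));o=manip.get_obs();print(o['tcp_pos'],o['ft_force'])"
```

```text
clock: 15.98
tcp_pos: [506.4, -35.2, 144.4]
tool_rot: [3.141, 0.001, 0.0]
ft_force: [-1.9, 2.0, 6.8]
finger_gap: 22.3
[362 169] [401 198]
[506.39095833 -35.21470422 144.35629869] [-1.0717921  1.9287148  5.687116 ]
```

View pics/c8.png

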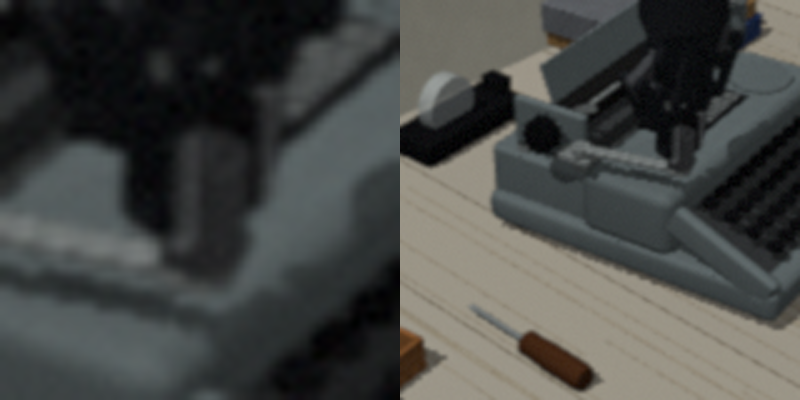

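```bash
python3 -c "
from station import manip
print(manip.sign_off()); o=manip.get_obs(); print(o['clock'],o['tcp_pos'],o['ft_force'],o['finger_gap'])"
```

```text
the job is handed in; nothing more can be done
None
the job is handed in; nothing more can be done
```

I put the tight sleeve in the pencil case, slid the fitting one fully home on the pin, and pressed the lever to about its third click. The arm finished still gripping the sleeve and holding the lever there. I handed the job in at about 16 s on the clock, and no verdict was reported.

- **Tight sleeve:** a picture after I let go showed it standing inside the pencil case, near the middle, and I did not go near it again.
- **Fitting sleeve:** it met the collar at the expected height (tool tip at 144.5 mm), and the picture showed no gap. The downward push peaked at about 17 N as it seated, and I then eased it off.
- **Lever:** I worked out about 0.77 rad from how far the tool moved (72 mm along the arc), as there is no direct reading of the angle. Up to about 0.04 rad of slack in the bore still leaves it above 0.68.
- **Carriage:** I did not measure its position. The sideways force I read at the pauses in the push stayed under 3 N, well below the 13 N needed to slide it.
- **Disagreements:** the pin position differed by 2–3 mm between triangulation and the side depth fit. I aimed between the two, and the sleeve went on without catching.
- **Other things on the desk:** none were touched on purpose, but I did not check each one again at the end.

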